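# Stack two flow-cell spacers and press-check each

## Robot

A 6-joint arm with a two-finger parallel gripper is mounted at the origin on a cart in front of the work surface, level with it; the furniture and walls round the work are solid. World frame = base frame: x ahead of the robot, y to its left, z up, the work surface at z = 0. Lengths are in m, angles in degrees, forces in N, time in s.
With the tool pointing down it reaches from about 0.375 to 0.9 m from the base axis. Payload 3.1 kg.
Tool frame: the origin (TCP) lies on the centre line of the jaws, within the pads' length; the fingertips stand 17 mm ahead of it and the grasp point (between the pads) lies 2 mm behind it; z points along the fingers, y is the line along which they close (so a half turn about z gives the same grasp; the last joint's range is limited). The gripper opens to 87 mm and grips with 3 to 60 N. Pads are 19 mm wide; open, the fingers measure 117 mm over their backs; the gripper's body (75 mm by 190 mm) begins 51 mm behind the grasp point.
Start: joints at [-10.227, 30.224, 82.088, -0, 67.689, -10.227], TCP at [0.625, 0, 0.24] pointing down, gripper open.
Joint ranges: [-176.69, 176.69], [-43.24, 126.21], [12.49, 139.97], [-82, 262], [0, 151.66], [-163.58, 163.58]. Speed limits (degrees/s): [159.86, 159.86, 180, 180, 180, 180].

## Interface

Orientations are given as a 3x3 rotation matrix whose columns are the frame's x, y, z axes.
In Python, from rig import bot, imaging, finder gives the robot as it stands. The module is installed in compiled form; this text tells all that it offers.
- The arm moves only by the tool play_rows, never from a script. Its argument "motion" is a list that holds one entry, the list of rows, each a list of 6 numbers: the shift along the tool's x, y, z in m, then the turn, a rotation vector about the tool's x, y, z in degrees. In form: [[[dx, dy, dz, wx, wy, wz], ...]]. A call has 1 to 8 rows; each row is the pose to reach, as a shift and turn from the pose commanded when the call began, along the tool's axes at that moment; what a row does not reach only later rows make up. A row lasts 1/12 s, in which the tool goes at most 41.7 mm and 7.16 degrees, less where a joint would pass 70% of its speed; a pose out of reach is approached as far as the arm can. A call with a gripper value outside its range is refused whole. "fingers" is the finger opening in m, from 0 to 0.087, set as the call begins (left out, the last holds). The fingers move at their own pace and stop on an object; the grip force is fixed at half the most. Time passes only in rows, so rows that repeat a pose let the fingers close. It gives the time, the measured TCP pose, the force, the opening and the grip force at its end, in the units of the state.
- bot.read_state(): the state, without advancing time (a new reading comes with each control period).
- imaging.capture(name): name is "scene" or "side" or "wrist"; returns a dict with "frame" (480x640x3 uint8, red, green, blue), "camera_matrix" (3x3 intrinsics, pixels), "k1" (the pictures are not rectified: a ray, as slopes to the right and down, at radius r is drawn at 1 + k1 r^2 times it, then the intrinsics apply), "R" (3x3) and "t" (3): a world point X has camera coordinates R X + t. Camera axes: x right, y down, z forward; pixel columns grow to the right and rows downward; lengths in m; the calibration is good to about 2 mm. A picture is of the moment at which its call begins. There is no depth.
- bot.hand_in(): hands the job in; it is judged then, once.
Trained networks look in the newest picture that a camera, given by its name, has taken for a name from the list of things; names that differ only in an ending like _2 or _b are one class to them, and where a whole thing is asked for, a point or a joint stands for the part that bears it (a point fixed in the world has none). Each returns a list of dicts, best first, with "confidence" (0 to 1); they miss things now and then, are a little off and sometimes report something else, mostly with a low value. They report only what shows in the picture. A call takes as long as a camera call. They do not tell look-alikes from the thing itself.
- finder.recognise(camera, name): "at" ([x, y, z] in m, in world coordinates, good to about 4 mm: the middle of the surface that is visible of it).
- finder.outline_of(camera, name): "pixels" (480x640 bool, what is visible of it).
The state is a dict: "time_s": time; "joint_positions": joint angles; "qvel": joint speeds; "tau": joint torques, N m; "position": TCP position; "tcp_rot": TCP orientation; "force": force on the tool from outside, world axes, zero at the start; "moment": the same for the moment, N m; "opening": opening from 0.0 (shut) to 1.0 (fully open); "grasp_force": force on a finger pad.
Only numpy, scipy, OpenCV 4.12 (cv2) and the standard library are available. Lean on these libraries where they do the work, as an engineer would, in place of code of your own. Each camera call takes 0.05 s, during which the arm holds its last target. There are 200 camera calls.

## Task

Build the flow-cell stack on the orange sprung bed of the fixture: lay the thick white spacer square and centred on the bed, let go, and press it down gently with the fingertips until the bed gives, to feel that it lies flat, before you bring the blue one. Then lay the thin blue spacer squarely on the white one, let go, and press it in the same way. Set the spacers down rather than dropping them, let the bed rise again at the end, and leave the beaker and the vial where they stand.

Things in the scene. Friction and masses are not known exactly. Their poses are not given: they have to be found in the camera images.
- white_spacer: white rectangular plastic plate with four small dark dots at the corners and two round port marks on top; 60 mm (its x) x 40 mm (its y) x 12 mm thick, about 65 to 115 g; origin at the centre of its underside, z up through the thickness; lies flat on the worktop at the start, its 40 mm width is to be gripped; a half turn makes no difference
- blue_spacer: blue rectangular plastic plate with four small dark dots at the corners and two round port marks on top; 60 mm (its x) x 40 mm (its y) x 8 mm thick, about 40 to 80 g; origin at the centre of its underside, z up through the thickness; lies flat on the worktop at the start, its 40 mm width is to be gripped; a half turn makes no difference
- fixture: stacking fixture, fixed to the worktop: dark steel foot 130 mm (x) x 90 mm (y) x 10 mm with four bolt heads that rise to 14 mm, aluminium housing 80 x 60 mm whose top is 34 mm above the worktop, and the orange sprung bed standing out of its middle; origin at the centre of the foot's underside, on the worktop; x along the long side, which is also the long side of the bed
- bed_top (a point): centre of the flat top face of the orange bed, 52 mm above the worktop when unloaded; the face is 50 mm (x) x 30 mm (y), so a centred spacer overhangs it by 5 mm all round, and nothing is in the fingers' way beside it down to the housing 18 mm lower; axes as the fixture's, z up; moves with the bed
- bed (a joint): how far the sprung bed has sunk straight down, in m: 0 to 0.010 (hard stop). It stays up until about 1 N of load, then sinks about 1 mm for every 2 N and springs back when released; the weight of both spacers sinks it less than 1 mm. Pressed in enough from 3 mm on (about 6 to 8 N on the fingertips)
- beaker: small clear plastic beaker, 46 x 52 mm, 56 mm high, loose, standing behind the work (farther from the robot); origin at the centre of its underside; a bystander
- white_vial: small vial with a white cap, 24 mm across, 51 mm high, loose, standing behind the work; origin at the centre of its underside; a bystander
There are look-alikes about, which are no part of the job. Of the things shaped like the white_spacer, the white one is meant.

How it is judged:
By the outcome, as a careful person would: the job done as asked, in the order asked, and still so for the second after the job is handed in, with the robot touching nothing.
It also fails if it takes over 69 s, if anything falls off the work surface, if the arm or the gripper's body presses on something with over 40 N, if the wrist force passes 120 N, or if a joint passes its speed limit or range.

## Working session

There is one attempt and no reset: what is moved stays moved. The work goes in short steps, Python scripts to look and compute and a tool call to move; the robot and the scene stay as the last step left them, time stands still between calls to the robot, and variables do not carry over. Pictures are saved under pics/ and viewed, at most 11 in all, crops included, and the job is handed in when it is done.

Besides the shell and the picture viewer there is one more tool, called after ">>>" as name(argument=value, ...) on one line, values as JSON. play_rows: Moves the arm, as the interface text tells. Its arguments: {"type":"object","properties":{"motion":{"type":"array"},"fingers":{"type":"number"}},"required":["motion"]}

```bash
mkdir -p pics; ls
python3 - <<'E'
from rig import bot, imaging, finder
import cv2,numpy as np
s=bot.read_state();print(s['time_s'],s['position'],np.round(s['tcp_rot'],3),s['opening'])
for c in ["scene","side","wrist"]:
    d=imaging.capture(c);cv2.imwrite(f"pics/{c}0.png",d["frame"][:,:,::-1])
    print(c,d["camera_matrix"].tolist(),d["k1"],np.round(d["R"],3).tolist(),np.round(d["t"],3).tolist())
    for n in ["white_spacer","blue_spacer","fixture","bed_top","beaker","white_vial"]:
        print(n,[(np.round(r["at"],4).tolist(),round(r["confidence"],2)) for r in finder.recognise(c,n)])
E
```

```text
pics
0.0 [6.24312662e-01 1.49726164e-04 2.38579222e-01] [[ 0.     1.    -0.002]
 [ 1.    -0.     0.   ]
 [ 0.    -0.002 -1.   ]] 1.002965961913506
scene [[494.6446198533666, 0.0, 317.31631322766907], [0.0, 494.6446198533666, 243.3814857348844], [0.0, 0.0, 1.0]] 0.014581023962993168 [[0.907, -0.421, 0.009], [-0.29, -0.64, -0.711], [0.306, 0.642, -0.703]] [-0.495, 0.196, 0.802]
white_spacer [([0.389, -0.2391, 0.0136], 0.85), ([0.4952, -0.253, 0.0146], 0.84), ([0.6294, -0.2383, 0.0071], 0.84), ([0.4983, -0.154, 0.008], 0.7)]
blue_spacer [([0.5383, 0.1873, 0.0097], 0.6)]
fixture [([0.4906, -0.0292, 0.0093], 0.98)]
bed_top [([0.4995, -0.0204, 0.0516], 0.64)]
beaker [([0.6854, 0.12, 0.0348], 0.77)]
white_vial [([0.6743, -0.1008, 0.0351], 0.87)]
side [[603.7295771678235, 0.0, 326.0843130721961], [0.0, 603.7295771678235, 230.95927226939085], [0.0, 0.0, 1.0]] -0.14314732452074172 [[0.974, -0.228, 0.0], [-0.107, -0.457, -0.883], [0.201, 0.86, -0.469]] [-0.514, 0.107, 0.993]
white_spacer [([0.4966, -0.2618, 0.0148], 0.97), ([0.386, -0.2438, 0.0123], 0.72), ([0.5042, -0.1611, 0.0105], 0.55)]
blue_spacer [([0.5433, 0.1798, 0.0052], 0.53)]
fixture [([0.4923, -0.0414, 0.0189], 0.81)]
bed_top [([0.4987, -0.0294, 0.057], 0.64)]
beaker [([0.6869, 0.12, 0.0406], 0.64)]
white_vial []
wrist [[359.4256812688393, 0.0, 324.8530118631148], [0.0, 359.4256812688393, 245.5270042434068], [0.0, 0.0, 1.0]] -0.016970301079938174 [[1.0, -0.001, -0.001], [-0.001, -0.964, 0.265], [-0.001, -0.265, -0.964]] [-0.624, -0.031, 0.39]
white_spacer [([0.5081, -0.1696, 0.0131], 0.71), ([0.6175, -0.2043, 0.0047], 0.53)]
blue_spacer []
fixture [([0.508, -0.003, 0.0137], 0.64)]
bed_top [([0.498, -0.0133, 0.0531], 0.69)]
beaker [([0.6953, 0.1396, 0.0314], 0.57)]
white_vial [([0.6744, -0.0903, 0.0317], 0.82)]
```

View pics/scene0.png

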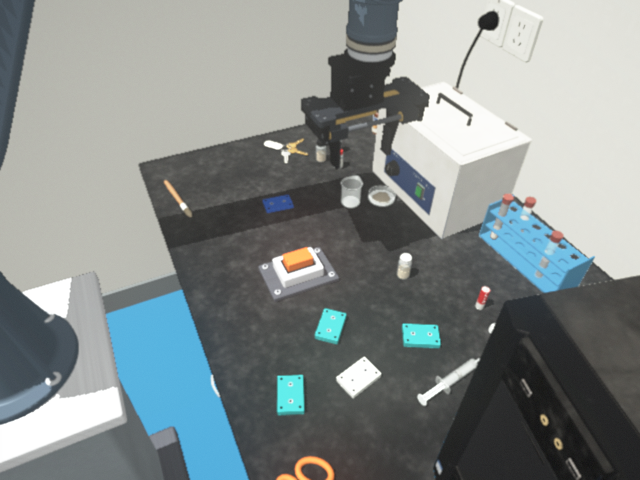

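View pics/wrist0.png

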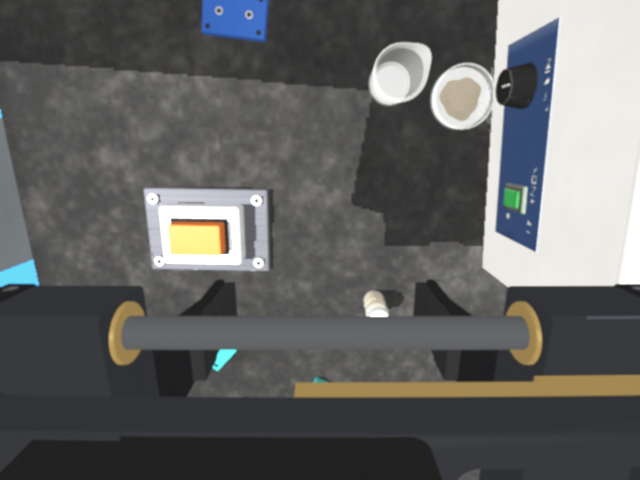

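The scene picture shows the white spacer at (359,377) among teal look-alikes, the blue one at (278,204), and the fixture with its bed at (298,258). In the wrist picture the fixture is at (208,230) and the blue spacer, cut off by the edge, is at (235,15). Next I fit the known box shapes to the outlines.

```bash
cat > h.py <<'E'
from rig import bot, imaging, finder
import cv2,numpy as np
from scipy.optimize import minimize
SH={"white_spacer":[(60,40,0,12)],"blue_spacer":[(60,40,0,8)],"bed_top":[(50,30,34,52)],
    "fixture":[(130,90,0,10),(80,60,10,34),(50,30,34,52)]}
def proj(d,P):
    c=P@np.array(d["R"]).T+d["t"]; s=c[:,:2]/c[:,2:]
    s=s*(1+d["k1"]*(s**2).sum(1,keepdims=True)); K=d["camera_matrix"]
    return np.c_[s[:,0]*K[0][0]+K[0][2],s[:,1]*K[1][1]+K[1][2]]
def sil(d,name,p,z0=0):
    m=np.zeros((480,640),np.uint8);a=np.radians(p[2]);R=np.array([[np.cos(a),-np.sin(a)],[np.sin(a),np.cos(a)]])
    for lx,ly,za,zb in SH[name]:
        P=np.array([[*(R@[sx*lx/2e3,sy*ly/2e3]+p[:2]),z/1e3+z0] for sx in(-1,1) for sy in(-1,1) for z in(za,zb)])
        q=cv2.convexHull(proj(d,P).astype(np.float32))
        cv2.fillConvexPoly(m,np.round(q*16).astype(np.int32),1,shift=4)
    return m>0
iou=lambda a,b:(a&b).sum()/max(1,(a|b).sum())
def white_ok(f,m):
    v=f[m].astype(float); return np.median(v.max(1)-v.min(1))<40
def measure(name,cams,guess,z0=0):
    obs=[]
    for c in cams:
        d=imaging.capture(c); L=[o["pixels"] for o in finder.outline_of(c,name)]
        if name=="white_spacer": L=[m for m in L if white_ok(d["frame"],m)]
        g=sil(d,name,guess,z0); L=[m for m in L if iou(m,g)>.05]
        if L: obs.append((c,d,max(L,key=lambda m:iou(m,g))))
    def fit(ob):
        f=lambda p:-np.mean([iou(m,sil(d,name,p,z0)) for _,d,m in ob]); best=None
        for y in ([guess[2]] if len(guess)>3 else range(-90,90,30)):
            s=np.array([[guess[0],guess[1],y]]*4)+np.array([[0,0,0],[.01,0,0],[0,.01,0],[0,0,12]])
            r=minimize(f,s[0],method="Nelder-Mead",options=dict(initial_simplex=s,maxiter=150))
            if best is None or r.fun<best.fun: best=r
        return best
    if obs:
        for ob in ([[o] for o in obs]+([obs] if len(obs)>1 else [])):
            r=fit(ob);print(name,[o[0] for o in ob],np.round(r.x[:2],4),round(r.x[2],1),"iou",round(-r.fun,3))
E
python3 - <<'E'
from h import *
measure("white_spacer",["scene","side"],[.495,-.255])
measure("blue_spacer",["scene","side"],[.54,.185])
measure("fixture",["scene","side","wrist"],[.495,-.025,0,1])
measure("bed_top",["scene","side","wrist"],[.498,-.022,0,1])
E
```

```text
Traceback (most recent call last):
  File "h.py", line 25, in measure
    g=sil(d,name,guess,z0); L=[m for m in L if iou(m,g)>.05]
  File "h.py", line 11, in sil
    m=np.zeros((480,640),np.uint8);a=np.radians(p[2]);R=np.array([[np.cos(a),-np.sin(a)],[np.sin(a),np.cos(a)]])
                                                ~^^^
IndexError: list index out of range
```

Run:
```python
from h import *
measure("white_spacer",["scene","side"],[.495,-.255,0])
measure("blue_spacer",["scene","side"],[.54,.185,0])
measure("fixture",["scene","side","wrist"],[.495,-.025,0,1])
measure("bed_top",["scene","side","wrist"],[.498,-.022,0,1])
```

```text
white_spacer ['scene'] [ 0.4976 -0.2562] 16.9 iou 0.934
white_spacer ['side'] [ 0.4988 -0.2556] 15.1 iou 0.867
white_spacer ['scene', 'side'] [ 0.4983 -0.2569] -164.0 iou 0.9
blue_spacer ['scene'] [0.5404 0.1954] -9.0 iou 0.865
blue_spacer ['side'] [0.542  0.1981] -12.7 iou 0.839
blue_spacer ['scene', 'side'] [0.5419 0.1958] -7.6 iou 0.821
fixture ['side'] [ 0.501 -0.011] -2.0 iou 0.959
fixture ['wrist'] [ 0.4985 -0.0136] 0.1 iou 0.957
fixture ['side', 'wrist'] [ 0.4997 -0.0129] -0.9 iou 0.949
bed_top ['scene'] [ 0.5    -0.0128] -3.7 iou 0.859
bed_top ['side'] [ 0.5005 -0.0096] -1.4 iou 0.937
bed_top ['wrist'] [ 0.4986 -0.0137] -0.0 iou 0.912
bed_top ['scene', 'side', 'wrist'] [ 0.5004 -0.0127] -3.0 iou 0.876
```

>>> play_rows(motion=[[[-0.04,-0.02,0.01,0,0,7],[-0.08,-0.04,0.02,0,0,14],[-0.12,-0.06,0.03,0,0,21],[-0.16,-0.08,0.04,0,0,28],[-0.2,-0.1,0.05,0,0,35],[-0.23,-0.115,0.06,0,0,42],[-0.25,-0.123,0.07,0,0,49],[-0.256,-0.126,0.07,0,0,56]]], fingers=0.07)

```text
time_s: 2.82
position: [0.4961, -0.2605, 0.1675]
tcp_rot: [[0.835, 0.55, -0.003], [0.55, -0.835, -0.0], [-0.003, -0.002, -1.0]]
force: [0.4, 0.7, 0.0]
opening: 0.802
grasp_force: 0.0
```

>>> play_rows(motion=[[[0,0,0,0,0,7],[0,0,0,0,0,14],[0,0,0,0,0,18],[0,0,0,0,0,18],[0,0,0,0,0,18],[0,0,0,0,0,18]]])

```text
time_s: 3.32
position: [0.499, -0.2559, 0.1696]
tcp_rot: [[0.961, 0.277, 0.0], [0.277, -0.961, -0.0], [0.0, 0.0, -1.0]]
force: [0.2, -0.3, -0.3]
opening: 0.805
grasp_force: 0.0
```

```bash
cat >> h.py <<'E'
def tool(target=None,phi=None):
    s=bot.read_state();R=np.array(s['tcp_rot']);p=np.array(s['position'])
    y=np.degrees(np.arctan2(R[1,1],R[0,1]))
    print("t",round(s['time_s'],2),"tcp",np.round(p,4),"yaw",round(y,2),"tilt",np.round(R[:2,2],4),"F",np.round(s['force'],1),"op",round(s['opening']*87,1),"gf",np.round(s['grasp_force'],1))
    if target is not None: print("tool shift",np.round(R.T@(np.array(target)-p),4),"wz",round(-(phi-y),2) if phi is not None else "")
E
python3 - <<'E'
from h import *
tool([.498,-.2565,.02],-74)
measure("white_spacer",["wrist"],[.498,-.2565,16,1])
d=imaging.capture("wrist");cv2.imwrite("pics/w1.png",d["frame"][:,:,::-1])
E
```

```text
t 3.32 tcp [ 0.499  -0.2559  0.1696] yaw -73.9 tilt [ 0.0001 -0.0001] F [ 0.2 -0.3 -0.3] op 70.0 gf 0.0
tool shift [-0.0012  0.0003  0.1496] wz 0.1
white_spacer ['wrist'] [ 0.4973 -0.2569] 14.0 iou 0.952
```

View pics/w1.png

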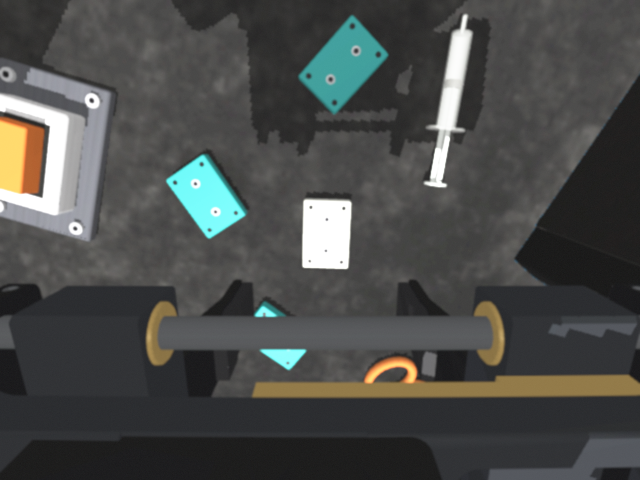

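The white spacer is at (327,233), almost square to the jaws, with teal look-alikes at (205,195) and (278,335). The fingers clear them at 60 mm opening.

>>> play_rows(motion=[[[-0.0015,0.0004,0.03,0,0,1.2],[-0.0015,0.0004,0.065,0,0,1.2],[-0.0015,0.0004,0.1,0,0,1.2],[-0.0015,0.0004,0.125,0,0,1.2],[-0.0015,0.0004,0.14,0,0,1.2],[-0.0015,0.0004,0.147,0,0,1.2],[-0.0015,0.0004,0.1495,0,0,1.2],[-0.0015,0.0004,0.1495,0,0,1.2]]], fingers=0.06)

```text
time_s: 4.13
position: [0.4978, -0.2568, 0.02]
tcp_rot: [[0.967, 0.256, -0.0], [0.256, -0.967, 0.0], [-0.0, -0.0, -1.0]]
force: [0.7, -0.2, 1.3]
opening: 0.689
grasp_force: 0.0
```

>>> play_rows(motion=[[[0,0,0,0,0,0],[0,0,0,0,0,0],[0,0,0,0,0,0],[0,0,0,0,0,0],[0,0,0,0,0,0],[0,0,0,0,0,0]]], fingers=0.02)

```text
time_s: 4.63
position: [0.4981, -0.2571, 0.021]
tcp_rot: [[0.967, 0.256, 0.001], [0.256, -0.967, -0.001], [0.001, 0.001, -1.0]]
force: [-0.7, -0.2, 5.5]
opening: 0.456
grasp_force: 30.0
```

Run:
```python
from h import *
tool([.4995,-.0128,.17],-90.5)
```

```text
t 4.63 tcp [ 0.4981 -0.2571  0.021 ] yaw -75.19 tilt [ 0.0013 -0.0011] F [-0.7 -0.2  5.5] op 39.6 gf 30.0
tool shift [ 0.0639 -0.2357 -0.1493] wz 15.31
```

>>> play_rows(motion=[[[0,0,-0.015,0,0,0],[0,0,-0.05,0,0,0],[0,0,-0.09,0,0,0],[0,-0.02,-0.12,0,0,4],[-0.002,-0.055,-0.14,0,0,8],[-0.004,-0.095,-0.15,0,0,12],[-0.006,-0.135,-0.15,0,0,15],[-0.008,-0.17,-0.15,0,0,15]]])

```text
time_s: 5.3
position: [0.4453, -0.0926, 0.1709]
tcp_rot: [[1.0, -0.006, 0.001], [-0.006, -1.0, 0.0], [0.001, -0.0, -1.0]]
force: [0.2, 0.7, -1.1]
opening: 0.452
grasp_force: 30.0
```

>>> play_rows(motion=[[[0.0,-0.035,0,0,0,0],[-0.001,-0.065,0,0,0,0],[-0.002,-0.083,0,0,0,0],[-0.012,-0.085,0,0,0,0],[-0.022,-0.083,0,0,0,0],[-0.022,-0.08,0,0,0,0],[-0.022,-0.08,0,0,0,0],[-0.022,-0.08,0,0,0,0]]])

```text
time_s: 5.97
position: [0.4253, -0.0158, 0.1701]
tcp_rot: [[1.0, -0.006, 0.001], [-0.006, -1.0, -0.0], [0.001, 0.0, -1.0]]
force: [-0.6, 0.4, -1.4]
opening: 0.454
grasp_force: 30.0
```

Run:
```python
from h import *
tool([.4995,-.0128,.1],-90)
measure("fixture",["wrist"],[.4995,-.0128,0,1])
measure("bed_top",["wrist"],[.4995,-.0128,0,1])
d=imaging.capture("wrist");cv2.imwrite("pics/w2.png",d["frame"][:,:,::-1])
```

```text
t 5.97 tcp [ 0.4253 -0.0158  0.1701] yaw -90.34 tilt [ 0.0011 -0.0004] F [-0.6  0.4 -1.4] op 39.5 gf 30.0
tool shift [ 0.0741 -0.0035  0.0702] wz -0.34
fixture ['wrist'] [ 0.497 -0.014] -0.5 iou 0.967
bed_top ['wrist'] [ 0.4978 -0.0136] -0.9 iou 0.968
```

View pics/w2.png

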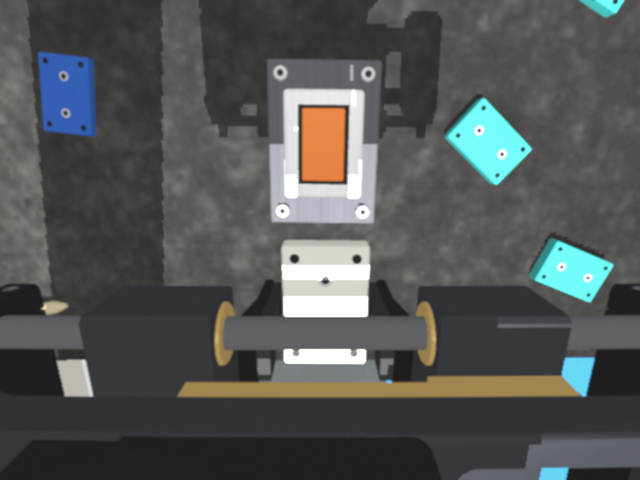

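The wrist picture shows the orange bed at (325,145), spanning columns 302–347 and rows 107–183. The held white spacer has its front edge at row 240, columns 281–371, and the blue spacer is at (67,93). I'll compute the offset between spacer and bed from this one image.

```bash
cat >> h.py <<'E'
def back(d,px,z):
    K=np.array(d["camera_matrix"]);R=np.array(d["R"]);t=np.array(d["t"])
    u=cv2.undistortPoints(np.array(px,float).reshape(-1,1,2),K,np.array([d["k1"],0,0,0.]))[:,0]
    r=np.c_[u,np.ones(len(u))]@R; C=-R.T@t
    return C+r*((z-C[2])/r[:,2])[:,None]
E
python3 - <<'E'
from h import *
d=imaging.capture("wrist");f=d["frame"].astype(int)
o=((f[:,:,0]>200)&(f[:,:,2]<90)&(f[:,:,1]<160)).astype(np.uint8)
n,l,st,c=cv2.connectedComponentsWithStats(o);k=1+st[1:,4].argmax()
q=cv2.boxPoints(cv2.minAreaRect(np.argwhere(l==k)[:,::-1].astype(np.float32)));print(st[k],q.tolist())
B=back(d,q+.0,.052);print("bed",B.round(4).tolist(),B.mean(0).round(4))
print("front edge bottom",back(d,[[281.5,240],[370.5,240]],.149).round(4).tolist())
print("dots/port",back(d,[[294.5,259],[356,259],[325,281],[325,281]],.161).round(4).tolist())
# local edge rows of column profile
print("col 325 rows 232-268", f[232:268,325].sum(1).tolist())
print("row 255", f[255,274:290].sum(1).tolist(), f[255,362:380].sum(1).tolist())
E
```

```text
[ 303  108   42   72 2924] [[303.0, 108.0], [344.0, 108.0], [344.0, 179.0], [303.0, 179.0]]
bed [[0.5223, -0.0007, 0.052], [0.5221, -0.0288, 0.052], [0.474, -0.0292, 0.052], [0.4742, 0.0004, 0.052]] [ 0.4981 -0.0146  0.052 ]
front edge bottom [[0.454, 0.0053, 0.149], [0.4537, -0.0369, 0.149]]
dots/port [[0.4483, -0.0017, 0.161], [0.4481, -0.0291, 0.161], [0.4377, -0.0152, 0.161], [0.4377, -0.0152, 0.161]]
col 325 rows 232-268 [273, 268, 265, 259, 254, 254, 260, 332, 448, 522, 543, 544, 547, 568, 601, 620, 633, 638, 637, 637, 634, 638, 634, 639, 637, 637, 640, 636, 639, 636, 634, 666, 764, 765, 765, 765]
row 255 [302, 300, 295, 296, 291, 291, 336, 448, 553, 612, 632, 634, 639, 640, 632, 600] [632, 636, 636, 636, 633, 624, 595, 517, 405, 336, 314, 321, 316, 315, 314, 309, 309, 305]
```

>>> play_rows(motion=[[[0.03,-0.001,0,0,0,0],[0.06,-0.002,0.01,0,0,0],[0.0742,-0.002,0.035,0,0,0.3],[0.0742,-0.002,0.06,0,0,0.3],[0.0742,-0.002,0.08,0,0,0.3],[0.0742,-0.002,0.09,0,0,0.3],[0.0742,-0.002,0.093,0,0,0.3],[0.0742,-0.002,0.093,0,0,0.3]]])

```text
time_s: 6.93
position: [0.4986, -0.0126, 0.0765]
tcp_rot: [[1.0, -0.009, -0.002], [-0.009, -1.0, 0.0], [-0.002, -0.0, -1.0]]
force: [-0.4, 0.1, -0.6]
opening: 0.452
grasp_force: 30.0
```

Run:
```python
from h import *
tool([.4995,-.0142,.073],-90.5)
d=imaging.capture("side");cv2.imwrite("pics/s2.png",cv2.resize(d["frame"][120:330,200:480,::-1],(800,600)))
```

```text
t 6.93 tcp [ 0.4986 -0.0126  0.0765] yaw -90.5 tilt [-0.0015  0.0004] F [-0.4  0.1 -0.6] op 39.3 gf 30.0
tool shift [0.0009 0.0016 0.0035] wz -0.0
```

View pics/s2.png

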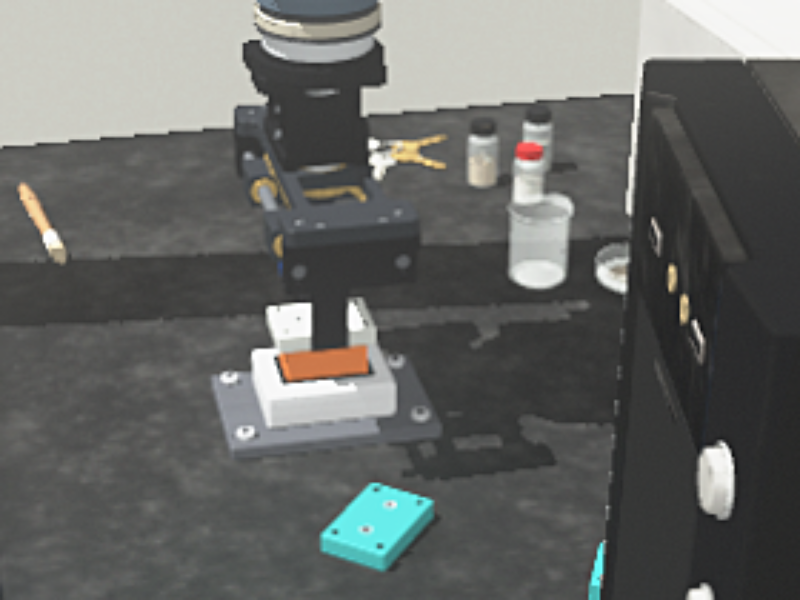

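The spacer hangs just above the orange bed, at about (320,330) in the crop, and sits level. I'll check for settling before the final lowering.

>>> play_rows(motion=[[[0,0,0,0,0,0],[0,0,0,0,0,0]]])

```text
time_s: 7.15
position: [0.4998, -0.0128, 0.0782]
tcp_rot: [[1.0, -0.009, 0.002], [-0.009, -1.0, -0.001], [0.003, 0.001, -1.0]]
force: [0.0, -0.3, -0.2]
opening: 0.455
grasp_force: 30.0
```

>>> play_rows(motion=[[[0,0,0,0,0,0],[0,0,0,0,0,0]]])

```text
time_s: 7.32
position: [0.4994, -0.0127, 0.0779]
tcp_rot: [[1.0, -0.009, 0.002], [-0.009, -1.0, -0.0], [0.002, 0.0, -1.0]]
force: [-0.3, -1.0, -0.4]
opening: 0.456
grasp_force: 30.0
```

Run:
```python
from h import *
for i in range(4):
    d=imaging.capture("wrist"); tool()
cv2.imwrite("pics/w3.png",d["frame"][:,:,::-1])
```

```text
t 7.37 tcp [ 0.4993 -0.0127  0.0777] yaw -90.5 tilt [ 0.0012 -0.0003] F [0.7 0.4 0.1] op 39.3 gf 30.0
t 7.42 tcp [ 0.4992 -0.0127  0.0775] yaw -90.5 tilt [ 0.0009 -0.0002] F [-0.6 -1.3 -1.4] op 39.6 gf 30.0
t 7.47 tcp [ 0.4992 -0.0127  0.0774] yaw -90.5 tilt [ 0.0007 -0.0002] F [ 0.   0.6 -0.8] op 39.6 gf 30.0
t 7.52 tcp [ 0.4991 -0.0126  0.0773] yaw -90.5 tilt [ 0.0005 -0.0001] F [-0.5  0.1 -1.3] op 39.5 gf 30.0
```

View pics/w3.png

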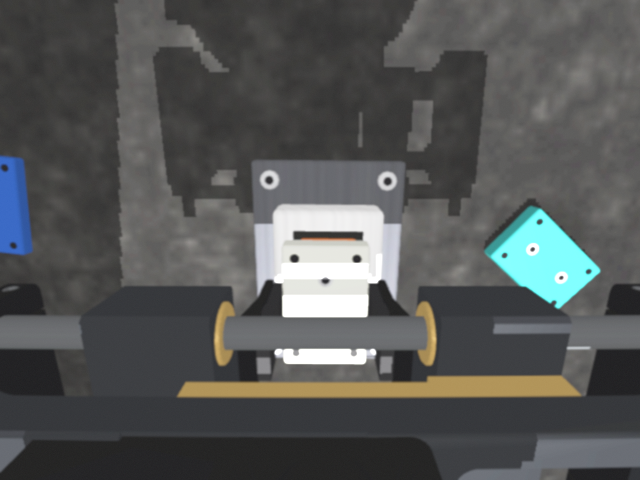

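The bed, mid column ~328, lies about 1.6 mm to the right of the held spacer, mid column 326. That agrees with the TCP reading, so I correct it and lower gently.

>>> play_rows(motion=[[[0.0004,0.0016,0,0,0,0],[0.0004,0.0016,0,0,0,0],[0.0004,0.0016,0.001,0,0,0],[0.0004,0.0016,0.002,0,0,0],[0.0004,0.0016,0.003,0,0,0],[0.0004,0.0016,0.0035,0,0,0],[0.0004,0.0016,0.004,0,0,0],[0.0004,0.0016,0.004,0,0,0]]])

```text
time_s: 8.18
position: [0.4993, -0.0142, 0.073]
tcp_rot: [[1.0, -0.009, -0.0], [-0.009, -1.0, 0.0], [-0.0, -0.0, -1.0]]
force: [-0.5, -0.4, 0.4]
opening: 0.452
grasp_force: 30.0
```

>>> play_rows(motion=[[[0,0,0,0,0,0],[0,0,0,0,0,0],[0,0,0,0,0,0]]])

```text
time_s: 8.43
position: [0.4994, -0.0142, 0.0731]
tcp_rot: [[1.0, -0.009, 0.0], [-0.009, -1.0, -0.0], [0.0, 0.0, -1.0]]
force: [0.6, -0.6, -1.0]
opening: 0.457
grasp_force: 30.0
```

>>> play_rows(motion=[[[0,0,0.0003,0,0,0],[0,0,0.0006,0,0,0],[0,0,0.0008,0,0,0],[0,0,0.0008,0,0,0],[0,0,0.0008,0,0,0],[0,0,0.0008,0,0,0]]])

```text
time_s: 8.93
position: [0.4995, -0.0143, 0.0724]
tcp_rot: [[1.0, -0.009, 0.0], [-0.009, -1.0, -0.0], [0.0, 0.0, -1.0]]
force: [0.2, -0.4, 0.9]
opening: 0.455
grasp_force: 30.0
```

```bash
cat >> h.py <<'E'
def force(n=6):
    F=[]
    for i in range(n): imaging.capture("wrist");F.append(bot.read_state()["force"])
    print("meanF",np.mean(F,0).round(2),"z",bot.read_state()["position"][2].round(4))
E
python3 -c "
from h import *
force();tool()"
```

```text
meanF [-0.23 -0.    1.27] z 0.0723
t 9.23 tcp [ 0.4994 -0.0142  0.0723] yaw -90.5 tilt [ 0.0001 -0.    ] F [-0.8 -0.3  2. ] op 39.7 gf 30.0
```

Contact is made, with about 1–2 N on the bed. I release, then rise.

>>> play_rows(motion=[[[0,0,0,0,0,0],[0,0,0,0,0,0],[0,0,0,0,0,0],[0,0,0,0,0,0]]], fingers=0.056)

```text
time_s: 9.57
position: [0.4993, -0.0142, 0.0722]
tcp_rot: [[1.0, -0.009, -0.0], [-0.009, -1.0, 0.0], [-0.0, -0.0, -1.0]]
force: [0.1, 0.5, 0.5]
opening: 0.622
grasp_force: 0.0
```

>>> play_rows(motion=[[[0,0,-0.005,0,0,0],[0,0,-0.02,0,0,0],[0,0,-0.04,0,0,0],[-0.02,0,-0.07,0,0,0],[-0.05,0,-0.09,0,0,0],[-0.07,0,-0.098,0,0,0],[-0.075,0,-0.098,0,0,0],[-0.075,0,-0.098,0,0,0]]])

```text
time_s: 10.23
position: [0.4232, -0.0133, 0.1709]
tcp_rot: [[1.0, -0.009, 0.0], [-0.009, -1.0, -0.0], [0.0, 0.0, -1.0]]
force: [0.4, -0.2, 0.1]
opening: 0.644
grasp_force: 0.0
```

>>> play_rows(motion=[[[0,0,0,0,0,0],[0,0,0,0,0,0],[0,0,0,0,0,0],[0,0,0,0,0,0],[0,0,0,0,0,0]]], fingers=0.0)

```text
time_s: 10.65
position: [0.4249, -0.0136, 0.1697]
tcp_rot: [[1.0, -0.009, -0.001], [-0.009, -1.0, 0.0], [-0.001, -0.0, -1.0]]
force: [0.2, -0.2, 0.3]
opening: 0.349
grasp_force: 0.0
```

Run:
```python
from h import *
tool([.4995,-.0142,.09],-90.5)
measure("white_spacer",["wrist"],[.498,-.0142,0,1],.052)
measure("fixture",["wrist"],[.498,-.0142,0,1])
d=imaging.capture("wrist");cv2.imwrite("pics/w4.png",d["frame"][:,:,::-1])
```

```text
t 10.65 tcp [ 0.4249 -0.0136  0.1697] yaw -90.49 tilt [-0.0006  0.0002] F [ 0.2 -0.2  0.3] op 30.4 gf 0.0
tool shift [ 0.0747 -0.0001  0.0797] wz 0.01
white_spacer ['wrist'] [ 0.4979 -0.0141] -0.8 iou 0.951
fixture ['wrist'] [ 0.4971 -0.0139] -0.5 iou 0.662
```

View pics/w4.png

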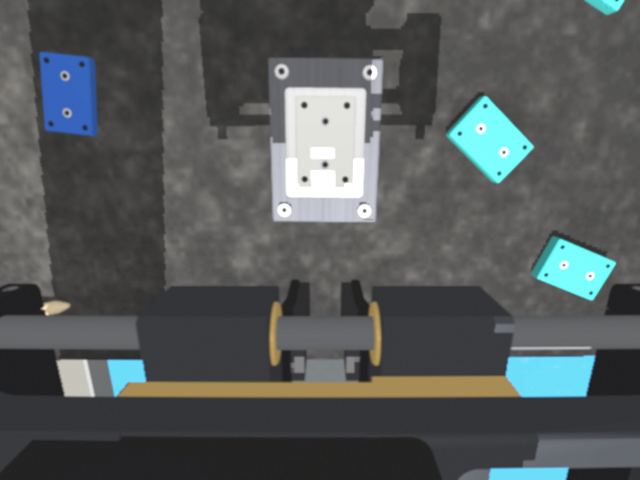

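The white spacer lies squarely on the bed at (325,142), centred within about 0.5 mm. The fingers are closing, and I now press.

>>> play_rows(motion=[[[0.03,0,0,0,0,0],[0.06,0,0.01,0,0,0],[0.0745,0,0.035,0,0,0],[0.0745,0,0.06,0,0,0],[0.0745,0,0.075,0,0,0],[0.0745,0,0.082,0,0,0],[0.0745,0,0.083,0,0,0],[0.0745,0,0.083,0,0,0]]])

```text
time_s: 11.57
position: [0.4988, -0.0142, 0.0872]
tcp_rot: [[1.0, -0.009, -0.0], [-0.009, -1.0, 0.0], [-0.0, -0.0, -1.0]]
force: [0.4, 0.8, 0.1]
opening: 0.005
grasp_force: 0.0
```

>>> play_rows(motion=[[[0,0,0.001,0,0,0],[0,0,0.002,0,0,0],[0,0,0.003,0,0,0],[0,0,0.004,0,0,0],[0,0,0.005,0,0,0],[0,0,0.006,0,0,0],[0,0,0.006,0,0,0],[0,0,0.006,0,0,0]]])

```text
time_s: 12.23
position: [0.4989, -0.0142, 0.0813]
tcp_rot: [[1.0, -0.009, 0.0], [-0.009, -1.0, -0.0], [0.0, 0.0, -1.0]]
force: [0.2, 0.2, -0.2]
opening: 0.007
grasp_force: 0.1
```

```bash
python3 -c "
from h import *
force();tool()"
```

```text
meanF [-0.12 -0.25  0.27] z 0.0813
t 12.53 tcp [ 0.4989 -0.0143  0.0813] yaw -90.5 tilt [ 0.0001 -0.    ] F [-0.6  0.   1. ] op 0.6 gf 0.1
```

>>> play_rows(motion=[[[0,0,0.001,0,0,0],[0,0,0.0018,0,0,0],[0,0,0.0025,0,0,0],[0,0,0.0031,0,0,0],[0,0,0.0036,0,0,0],[0,0,0.004,0,0,0],[0,0,0.004,0,0,0],[0,0,0.004,0,0,0]]])

```text
time_s: 13.2
position: [0.4989, -0.0142, 0.0778]
tcp_rot: [[1.0, -0.009, 0.0], [-0.009, -1.0, -0.0], [0.0, 0.0, -1.0]]
force: [-0.8, -0.1, 7.4]
opening: 0.004
grasp_force: 3.6
```

```bash
python3 -c "
from h import *
force();tool()"
```

```text
meanF [-0.91  0.2   7.  ] z 0.0778
t 13.5 tcp [ 0.4989 -0.0143  0.0778] yaw -90.49 tilt [ 0.0004 -0.0002] F [-0.5  0.3  7.3] op 0.0 gf 3.5
```

7 N corresponds to roughly 3 mm. I press a touch more for margin, then lift and go to the blue spacer.

>>> play_rows(motion=[[[0,0,0.0005,0,0,0],[0,0,0.001,0,0,0],[0,0,0.001,0,0,0],[0,0,0.001,0,0,0],[0,0,0.001,0,0,0]]])

```text
time_s: 13.92
position: [0.4989, -0.0142, 0.077]
tcp_rot: [[1.0, -0.009, 0.0], [-0.009, -1.0, -0.0], [0.0, 0.0, -1.0]]
force: [-1.7, 0.1, 8.4]
opening: 0.006
grasp_force: 4.4
```

>>> play_rows(motion=[[[0,0,-0.001,0,0,0],[0,0,-0.0025,0,0,0],[0,0,-0.005,0,0,0],[0,0,-0.008,0,0,0],[0,0,-0.03,0,0,0],[0,0,-0.06,0,0,0],[0,-0.02,-0.085,0,0,2],[0,-0.055,-0.093,0,0,5]]])

```text
time_s: 14.58
position: [0.5023, 0.0388, 0.1724]
tcp_rot: [[0.995, -0.102, 0.007], [-0.102, -0.995, -0.002], [0.007, 0.001, -1.0]]
force: [1.2, 0.4, -0.2]
opening: 0.006
grasp_force: 0.0
```

>>> play_rows(motion=[[[0,-0.04,0,0,0,3],[0.005,-0.08,0,0,0,3],[0.01,-0.12,0,0,0,3],[0.015,-0.14,0,0,0,3],[0.02,-0.15,0,0,0,3],[0.02,-0.15,0,0,0,3],[0.02,-0.15,0,0,0,3],[0.02,-0.15,0,0,0,3]]], fingers=0.065)

```text
time_s: 15.25
position: [0.533, 0.1867, 0.1688]
tcp_rot: [[0.989, -0.149, -0.002], [-0.149, -0.989, -0.001], [-0.002, 0.001, -1.0]]
force: [-1.0, 0.5, -0.5]
opening: 0.532
grasp_force: 0.0
```

Run:
```python
from h import *
measure("blue_spacer",["wrist"],[.54,.196,-8,1])
tool([.541,.196,.02],-98)
d=imaging.capture("wrist");cv2.imwrite("pics/w5.png",d["frame"][:,:,::-1])
```

```text
blue_spacer ['wrist'] [0.5395 0.1936] -6.5 iou 0.956
t 15.35 tcp [0.5331 0.1865 0.169 ] yaw -98.62 tilt [-0.0013 -0.0005] F [ 0.7 -0.6  0.1] op 54.0 gf 0.0
tool shift [ 0.0065 -0.0107  0.149 ] wz -0.62
```

View pics/w5.png

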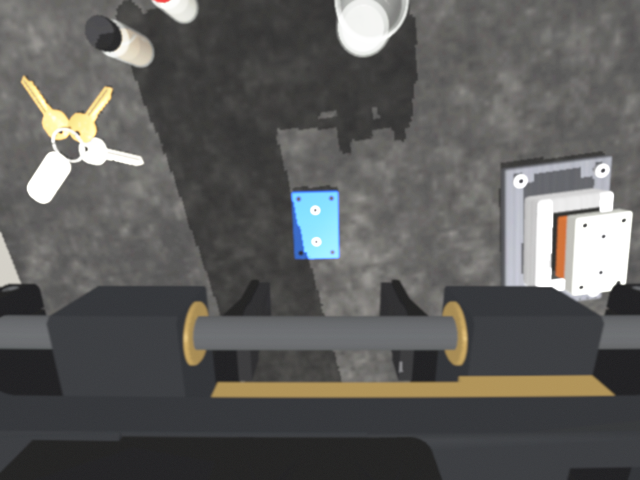

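The blue spacer is at (316,225), turned about 2° from the jaws with nothing near it. The beaker is at (365,20), well clear.

>>> play_rows(motion=[[[0.0066,-0.0081,0.03,0,0,-2],[0.0066,-0.0081,0.065,0,0,-2],[0.0066,-0.0081,0.1,0,0,-2],[0.0066,-0.0081,0.125,0,0,-2],[0.0066,-0.0081,0.14,0,0,-2],[0.0066,-0.0081,0.147,0,0,-2],[0.0066,-0.0081,0.1492,0,0,-2],[0.0066,-0.0081,0.1492,0,0,-2]]], fingers=0.06)

```text
time_s: 16.07
position: [0.5416, 0.1947, 0.0201]
tcp_rot: [[0.993, -0.114, -0.0], [-0.114, -0.993, -0.0], [-0.0, 0.0, -1.0]]
force: [0.1, -0.7, 0.1]
opening: 0.692
grasp_force: 0.0
```

>>> play_rows(motion=[[[0,0,0,0,0,0],[0,0,0,0,0,0],[0,0,0,0,0,0],[0,0,0,0,0,0],[0,0,0,0,0,0],[0,0,0,0,0,0],[0,0,0,0,0,0]]], fingers=0.02)

```text
time_s: 16.65
position: [0.5419, 0.1953, 0.021]
tcp_rot: [[0.994, -0.113, 0.002], [-0.113, -0.994, 0.0], [0.002, -0.0, -1.0]]
force: [-0.9, 0.2, 6.0]
opening: 0.452
grasp_force: 30.0
```

Run:
```python
from h import *
tool([.425,-.0142,.17],-90.5)
```

```text
t 16.65 tcp [0.5419 0.1953 0.021 ] yaw -96.49 tilt [0.0016 0.0001] F [-0.9  0.2  6. ] op 39.4 gf 30.0
tool shift [-0.0923  0.2213 -0.1492] wz -5.99
```

>>> play_rows(motion=[[[0,0,-0.015,0,0,0],[0,0,-0.05,0,0,0],[0,0,-0.09,0,0,0],[-0.01,0.02,-0.12,0,0,-2],[-0.03,0.055,-0.14,0,0,-4],[-0.045,0.09,-0.15,0,0,-6],[-0.06,0.125,-0.15,0,0,-6],[-0.075,0.16,-0.15,0,0,-6]]])

```text
time_s: 17.32
position: [0.4479, 0.0438, 0.1711]
tcp_rot: [[1.0, -0.007, 0.002], [-0.007, -1.0, -0.0], [0.002, 0.0, -1.0]]
force: [0.7, -0.7, -1.0]
opening: 0.451
grasp_force: 30.0
```

>>> play_rows(motion=[[[-0.01,0.03,0,0,0,0],[-0.018,0.05,0,0,0,0],[-0.023,0.059,0,0,0,0],[-0.023,0.059,0,0,0,0],[-0.023,0.059,0,0,0,0],[-0.023,0.059,0,0,0,0],[-0.023,0.059,0,0,0,0],[-0.023,0.059,0,0,0,0]]])

```text
time_s: 17.98
position: [0.4256, -0.0131, 0.17]
tcp_rot: [[1.0, -0.007, 0.0], [-0.007, -1.0, 0.0], [0.0, -0.0, -1.0]]
force: [-0.0, -0.1, -0.9]
opening: 0.45
grasp_force: 30.0
```

>>> play_rows(motion=[[[0,0,0,0,0,0],[0,0,0,0,0,0],[0,0,0,0,0,0],[0,0,0,0,0,0],[0,0,0,0,0,0],[0,0,0,0,0,0]]])

```text
time_s: 18.48
position: [0.4252, -0.0141, 0.1701]
tcp_rot: [[1.0, -0.009, 0.0], [-0.009, -1.0, -0.0], [0.0, 0.0, -1.0]]
force: [0.3, -0.1, -0.6]
opening: 0.452
grasp_force: 30.0
```

Run:
```python
from h import *
for i in range(3): measure("white_spacer",["wrist"],[.498,-.0142,0,1],.052)
d=imaging.capture("wrist");cv2.imwrite("pics/w6.png",d["frame"][:,:,::-1])
tool([.4994,-.0142,.1],-90.5)
```

```text
white_spacer ['wrist'] [ 0.4987 -0.0142] -0.5 iou 0.961
white_spacer ['wrist'] [ 0.498  -0.0144] -0.5 iou 0.957
white_spacer ['wrist'] [ 0.4984 -0.0141] -1.8 iou 0.97
t 18.83 tcp [ 0.4252 -0.0141  0.1701] yaw -90.5 tilt [ 0. -0.] F [-0.1 -0.8 -0.5] op 39.4 gf 30.0
tool shift [ 0.0742 -0.0006  0.0701] wz -0.0
```

View pics/w6.png

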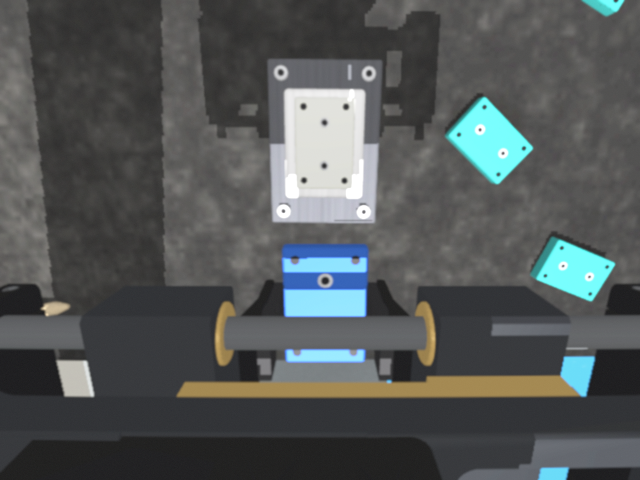

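The white spacer sits at (325,142), with dots at (304,106), (346,106), (305,180) and (345,180). The held blue spacer has dots at (295,260) and (355,260) and a port at (325,281). I compare the same features on both.

Run:
```python
from h import *
d=imaging.capture("wrist");g=cv2.cvtColor(d["frame"],cv2.COLOR_RGB2GRAY).astype(float)
def cen(x,y,r=4):
    p=g[y-r:y+r+1,x-r:x+r+1];w=np.clip(np.median(p)-15-p,0,None);Y,X=np.mgrid[y-r:y+r+1,x-r:x+r+1]
    return [(w*X).sum()/w.sum(),(w*Y).sum()/w.sum()]
W=[cen(*p) for p in [(304,106),(346,106),(305,180),(345,180),(324,122),(324,166)]]
b=back(d,W,.064);print(np.round(W,1).tolist(),b.round(4).tolist(),"white ctr dots",b[:4].mean(0),"ports",b[4:].mean(0))
v=b[[0,1]].mean(0)-b[[2,3]].mean(0);print("white yaw",np.degrees(np.arctan2(v[1],v[0])))
B=[cen(295,260),cen(355,260),cen(325,281,5)];b2=back(d,B,.157);print(np.round(B,1).tolist(),b2.round(4).tolist())
f=d["frame"].astype(int);print(f[236:256,320].sum(1).tolist());print(f[255,276:292,2].tolist(),f[255,360:376,2].tolist())
```

```text
[[303.0, 106.0], [345.6, 106.4], [303.5, 179.9], [344.0, 180.2], [324.1, 122.2], [323.7, 165.4]] [[0.5224, -0.001, 0.064], [0.5219, -0.0288, 0.064], [0.4747, -0.0001, 0.064], [0.4742, -0.028, 0.064], [0.5122, -0.0146, 0.064], [0.4843, -0.0141, 0.064]] white ctr dots [ 0.49828966 -0.01446653  0.064     ] ports [ 0.49825681 -0.0143849   0.064     ]
white yaw -1.0217655716636882
[[294.7, 256.9], [355.1, 256.8], [324.8, 280.3]] [[0.4481, -0.0007, 0.157], [0.4479, -0.0284, 0.157], [0.4366, -0.0144, 0.157]]
[259, 258, 255, 252, 253, 251, 260, 274, 291, 291, 300, 313, 328, 333, 339, 340, 339, 342, 339, 339]
[101, 103, 99, 99, 99, 116, 149, 172, 181, 183, 185, 186, 186, 186, 184, 180] [185, 184, 184, 185, 184, 183, 179, 166, 139, 113, 103, 103, 105, 106, 107, 107]
```

>>> play_rows(motion=[[[0.03,0,0,0,0,0],[0.06,-0.0005,0.01,0,0,0.4],[0.0756,-0.0008,0.03,0,0,0.4],[0.0756,-0.0008,0.055,0,0,0.4],[0.0756,-0.0008,0.07,0,0,0.4],[0.0756,-0.0008,0.078,0,0,0.4],[0.0756,-0.0008,0.0805,0,0,0.4],[0.0756,-0.0008,0.0805,0,0,0.4]]])

```text
time_s: 19.55
position: [0.5005, -0.0139, 0.0892]
tcp_rot: [[1.0, -0.016, -0.001], [-0.016, -1.0, 0.0], [-0.001, -0.0, -1.0]]
force: [-0.2, -0.3, -0.6]
opening: 0.45
grasp_force: 30.0
```

>>> play_rows(motion=[[[0,0,0,0,0,0],[0,0,0,0,0,0],[0,0,0,0,0,0],[0,0,0,0,0,0],[0,0,0,0,0,0],[0,0,0,0,0,0]]])

```text
time_s: 20.05
position: [0.501, -0.014, 0.0899]
tcp_rot: [[1.0, -0.016, 0.001], [-0.016, -1.0, -0.0], [0.001, 0.0, -1.0]]
force: [0.4, -0.0, -0.3]
opening: 0.449
grasp_force: 30.0
```

```bash
python3 -c "
from h import *
force();tool([.5008,-.014,.085],-90.9)
d=imaging.capture('wrist');cv2.imwrite('pics/w7.png',cv2.resize(d['frame'][150:380,200:460,::-1],(678,600)))"
```

```text
meanF [-0.17  0.13 -0.72] z 0.0895
t 20.35 tcp [ 0.5008 -0.0139  0.0895] yaw -90.9 tilt [-0.0001  0.    ] F [-0.2 -0.2 -0.4] op 39.7 gf 30.0
tool shift [0.     0.0001 0.0045] wz 0.0
```

View pics/w7.png

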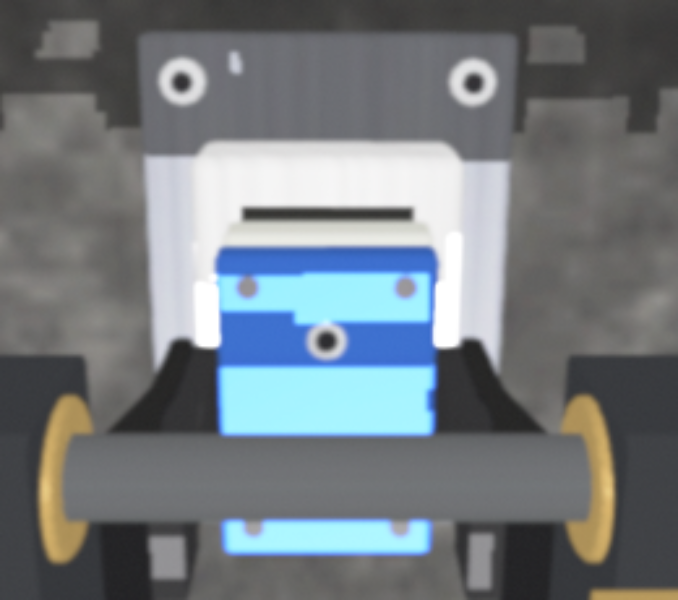

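The blue spacer, columns 217–436 in the crop, lines up with the front edge of the white one just below it. I lower gently.

>>> play_rows(motion=[[[0,0,0.001,0,0,0],[0,0,0.002,0,0,0],[0,0,0.003,0,0,0],[0,0,0.0037,0,0,0],[0,0,0.0043,0,0,0],[0,0,0.0046,0,0,0],[0,0,0.0046,0,0,0],[0,0,0.0046,0,0,0]]])

```text
time_s: 21.07
position: [0.5008, -0.0139, 0.0849]
tcp_rot: [[1.0, -0.016, -0.0], [-0.016, -1.0, 0.0], [-0.0, -0.0, -1.0]]
force: [-0.2, -0.1, -1.1]
opening: 0.452
grasp_force: 30.0
```

```bash
python3 -c "
from h import *
force();tool()"
```

```text
meanF [-0.01  0.21 -0.84] z 0.085
t 21.37 tcp [ 0.5008 -0.014   0.085 ] yaw -90.9 tilt [ 0. -0.] F [-0.1 -0.1 -0.6] op 39.1 gf 30.0
```

>>> play_rows(motion=[[[0,0,0.0003,0,0,0],[0,0,0.0006,0,0,0],[0,0,0.0009,0,0,0],[0,0,0.0011,0,0,0],[0,0,0.0011,0,0,0],[0,0,0.0011,0,0,0]]])

```text
time_s: 21.87
position: [0.5009, -0.014, 0.0839]
tcp_rot: [[1.0, -0.016, 0.0], [-0.016, -1.0, -0.0], [0.0, 0.0, -1.0]]
force: [-0.3, 0.0, 1.3]
opening: 0.45
grasp_force: 30.0
```

```bash
python3 -c "
from h import *
force();tool()"
```

```text
meanF [-0.11  0.17  1.21] z 0.0839
t 22.17 tcp [ 0.5009 -0.0139  0.0839] yaw -90.9 tilt [ 0.0001 -0.    ] F [-0.3  0.5  1.4] op 39.1 gf 30.0
```

Contact is made, so I release and look from the retreat point.

>>> play_rows(motion=[[[0,0,0,0,0,0],[0,0,0,0,0,0],[0,0,0,0,0,0],[0,0,0,0,0,0]]], fingers=0.056)

```text
time_s: 22.5
position: [0.5008, -0.0139, 0.0838]
tcp_rot: [[1.0, -0.016, -0.0], [-0.016, -1.0, 0.0], [-0.0, -0.0, -1.0]]
force: [-0.1, -0.5, 0.0]
opening: 0.615
grasp_force: 0.0
```

>>> play_rows(motion=[[[0,0,-0.005,0,0,0],[0,0,-0.02,0,0,0],[0,0,-0.04,0,0,0],[-0.02,0,-0.07,0,0,0],[-0.05,0,-0.08,0,0,0],[-0.07,0,-0.086,0,0,0],[-0.075,0,-0.086,0,0,0],[-0.075,0,-0.086,0,0,0]]])

```text
time_s: 23.17
position: [0.4246, -0.0125, 0.1704]
tcp_rot: [[1.0, -0.016, 0.0], [-0.016, -1.0, 0.0], [0.0, -0.0, -1.0]]
force: [1.0, -0.4, -0.6]
opening: 0.643
grasp_force: 0.0
```

>>> play_rows(motion=[[[0,0,0,0,0,0],[0,0,0,0,0,0],[0,0,0,0,0,0],[0,0,0,0,0,0],[0,0,0,0,0,0],[0,0,0,0,0,0]]], fingers=0.0)

```text
time_s: 23.67
position: [0.4261, -0.0128, 0.1696]
tcp_rot: [[1.0, -0.016, -0.0], [-0.016, -1.0, 0.0], [-0.0, -0.0, -1.0]]
force: [-0.4, 0.6, -0.3]
opening: 0.273
grasp_force: 0.0
```

Run:
```python
from h import *
for i in range(2): measure("blue_spacer",["wrist"],[.498,-.0142,-1,1],.064)
tool([.5000,-.0142,.094],-90.9)
d=imaging.capture("wrist");cv2.imwrite("pics/w8.png",cv2.resize(d["frame"][40:240,230:420,::-1],(570,600)))
```

```text
blue_spacer ['wrist'] [ 0.4978 -0.0141] -0.9 iou 0.963
blue_spacer ['wrist'] [ 0.4977 -0.0135] -1.6 iou 0.945
t 23.87 tcp [ 0.4258 -0.0127  0.1698] yaw -90.9 tilt [-0.0001  0.    ] F [-0.6  0.2  0.5] op 8.1 gf 0.0
tool shift [0.0742 0.0003 0.0758] wz 0.0
```

View pics/w8.png

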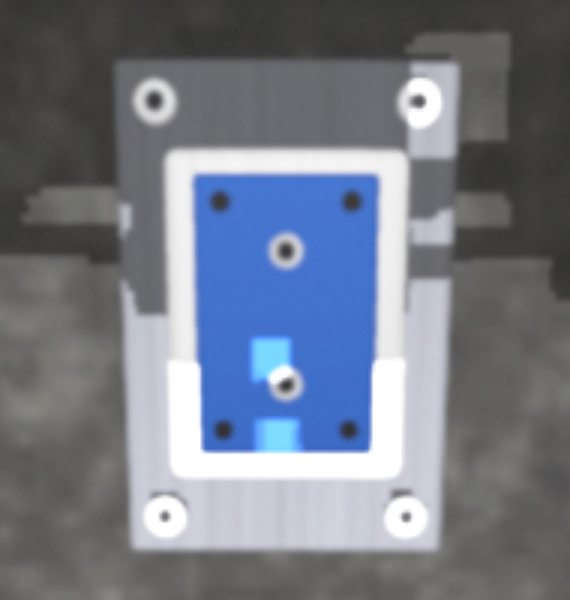

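The blue spacer at (286,313) covers the white one completely and is square on it, centred within about 0.5 mm. I now press it.

>>> play_rows(motion=[[[0.03,0,0,0,0,0],[0.06,0,0.01,0,0,0],[0.074,0.0003,0.035,0,0,0],[0.074,0.0003,0.058,0,0,0],[0.074,0.0003,0.07,0,0,0],[0.074,0.0003,0.075,0,0,0],[0.074,0.0003,0.076,0,0,0],[0.074,0.0003,0.076,0,0,0]]])

```text
time_s: 24.58
position: [0.4997, -0.0142, 0.0939]
tcp_rot: [[1.0, -0.016, -0.0], [-0.016, -1.0, 0.0], [-0.0, -0.0, -1.0]]
force: [0.2, -0.9, -0.7]
opening: 0.004
grasp_force: 0.0
```

>>> play_rows(motion=[[[0,0,0.001,0,0,0],[0,0,0.002,0,0,0],[0,0,0.003,0,0,0],[0,0,0.004,0,0,0],[0,0,0.0045,0,0,0],[0,0,0.0045,0,0,0],[0,0,0.0045,0,0,0]]])

```text
time_s: 25.17
position: [0.4998, -0.0142, 0.0894]
tcp_rot: [[1.0, -0.016, 0.0], [-0.016, -1.0, -0.0], [0.0, 0.0, -1.0]]
force: [0.2, -0.3, -0.1]
opening: 0.006
grasp_force: 0.0
```

```bash
python3 -c "
from h import *
force();tool()"
```

```text
meanF [-0.33  0.08  0.04] z 0.0893
t 25.47 tcp [ 0.4998 -0.0142  0.0893] yaw -90.9 tilt [-0.  0.] F [-0.4  0.3  0.5] op 0.5 gf 0.0
```

>>> play_rows(motion=[[[0,0,0.001,0,0,0],[0,0,0.002,0,0,0],[0,0,0.0028,0,0,0],[0,0,0.0036,0,0,0],[0,0,0.0043,0,0,0],[0,0,0.005,0,0,0],[0,0,0.005,0,0,0],[0,0,0.005,0,0,0]]])

```text
time_s: 26.13
position: [0.4999, -0.0142, 0.085]
tcp_rot: [[1.0, -0.016, 0.001], [-0.016, -1.0, -0.0], [0.001, 0.0, -1.0]]
force: [-0.9, 0.4, 7.7]
opening: 0.004
grasp_force: 4.0
```

```bash
python3 -c "
from h import *
force();tool()"
```

```text
meanF [-1.11  0.2   7.74] z 0.085
t 26.43 tcp [ 0.4999 -0.0142  0.085 ] yaw -90.89 tilt [ 0.0006 -0.0002] F [-1.8 -0.3  6.9] op 0.6 gf 3.9
```

7.7 N and about 4 mm of travel. I press a touch more, then retreat gently.

>>> play_rows(motion=[[[0,0,0.0004,0,0,0],[0,0,0.0006,0,0,0],[0,0,0.0006,0,0,0],[0,0,0.0006,0,0,0]]])

```text
time_s: 26.77
position: [0.4999, -0.0142, 0.0845]
tcp_rot: [[1.0, -0.016, 0.001], [-0.016, -1.0, -0.0], [0.001, 0.0, -1.0]]
force: [-1.4, 0.2, 8.9]
opening: 0.006
grasp_force: 4.4
```

>>> play_rows(motion=[[[0,0,-0.001,0,0,0],[0,0,-0.0025,0,0,0],[0,0,-0.005,0,0,0],[0,0,-0.008,0,0,0],[0,0,-0.03,0,0,0],[0,0,-0.06,0,0,0],[-0.04,0,-0.08,0,0,0],[-0.07,0,-0.085,0,0,0]]])

```text
time_s: 27.43
position: [0.4318, -0.0138, 0.1709]
tcp_rot: [[1.0, -0.015, 0.006], [-0.015, -1.0, -0.002], [0.006, 0.002, -1.0]]
force: [-0.6, 0.9, 0.5]
opening: 0.005
grasp_force: 0.0
```

>>> play_rows(motion=[[[0,0,0,0,0,0],[0,0,0,0,0,0],[0,0,0,0,0,0],[0,0,0,0,0,0],[0,0,0,0,0,0],[0,0,0,0,0,0]]])

```text
time_s: 27.93
position: [0.4306, -0.0133, 0.1684]
tcp_rot: [[1.0, -0.016, -0.0], [-0.016, -1.0, 0.0], [-0.0, -0.0, -1.0]]
force: [0.4, 0.4, 0.3]
opening: 0.005
grasp_force: 0.0
```

Run:
```python
from h import *
tool()
for i in range(2): measure("blue_spacer",["wrist"],[.498,-.0142,-1,1],.064)
measure("blue_spacer",["side","scene"],[.5,-.0122,-1,1],.064)
for n in ["beaker","white_vial"]:
    imaging.capture("scene");print(n,[np.round(r["at"],3).tolist() for r in finder.recognise("scene",n)])
```

```text
t 27.93 tcp [ 0.4306 -0.0133  0.1684] yaw -90.89 tilt [-0.  0.] F [0.4 0.4 0.3] op 0.4 gf 0.0
blue_spacer ['wrist'] [ 0.498  -0.0142] -1.0 iou 0.953
blue_spacer ['wrist'] [ 0.498  -0.0136] -2.2 iou 0.936
blue_spacer ['side'] [ 0.5    -0.0109] -5.8 iou 0.843
blue_spacer ['scene'] [ 0.5    -0.0132] -1.9 iou 0.843
blue_spacer ['side', 'scene'] [ 0.5004 -0.0117] -3.0 iou 0.833
beaker [[0.686, 0.119, 0.033]]
white_vial [[0.679, -0.105, 0.035]]
```

The stack is still in place, and the beaker and vial have not moved beyond the measuring error. I hand in.

```bash
python3 -c "
from rig import bot
print(bot.hand_in())"
```

```text
the job is handed in; nothing more can be done
None
```

The job is handed in: the white spacer is on the bed and the blue one on top, each within about 0.5 mm of centre, set down, released and pressed to about 8–9 N in the order asked; the arm is clear, and the beaker and vial still stand in place.

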